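# Lock the pouring lid on the mixing pot and hold its gate open at the fill band

### The job

Put the pouring lid on the steel mixing pot with its white dot at the pot's white dot, let it drop in fully, and turn it clockwise to its stop, where its dot stands at the pot's red dot. Then pull the red tab of the lid's spring-loaded gate out until its pointer stands in the red band of the scale and keep holding it there, so that the painter can pour hardener through the opening; finish while still holding it. Do not shift the bottle, cup and jar that stand about.

Things in the scene. Friction and masses are not known exactly. Their poses are not given: they have to be found in the camera images.
- pot: Fixed steel mixing pot, 104 mm across, in a blue round foot 150 mm across; on its mouth a knurled aluminium bayonet collar, 128 mm across, its flat top 105 mm above the bench. Origin: centre of the foot's underside, z up. Lid and pot have equal yaw when the lid is locked; the lid goes in at lid yaw = pot yaw + 40 degrees (0.698 rad), good to about 5 degrees, at no other yaw.
- pot_mouth (a point): Centre of the pot's mouth, level with the collar's top; axes as the pot's. Mouth 84 mm wide between flange pieces 6 mm thick; gaps 28 mm long and 104 mm across, at 70, 175 and 310 degrees counter-clockwise from x, let in the lid's lugs. Then 40 degrees clockwise (seen from above) takes the lugs under the flange to a hard stop: locked.
- entry_dot (a point): White dot (5 mm, black edge) on top of the pot's collar, 60 mm from the pot's axis: the lid's white dot stands beside it, on the same radius, when the lid can drop in.
- lock_dot (a point): Red dot (5 mm) on top of the pot's collar, 60 mm from the pot's axis, 40 degrees clockwise of the white one: the lid's white dot stands beside it when the lid is locked.
- lid: Loose dark-grey pouring lid, 0.26 to 0.4 kg: plate 114 mm across and 5 mm thick, below it an aluminium plug 80 mm across, 13 mm deep, with 3 lugs out to 97 mm across. Origin: centre of the plug's underside, on which it stands upright; z up, x to its spout (75 mm from the axis), -x to the red tab. Fully home, the plate rests on the collar and the origin lies 13 mm below pot_mouth.
- grip_bar (a point): Centre of the lid's black grip bar: 14 mm wide along the lid's x, 80 mm long along the lid's y, 14 mm high, centre 48 mm above the lid's origin and on its axis, on posts 70 mm apart; free below down to the gate plate and rails, 24 mm above the lid's origin.
- lid_dot (a point): White dot (5 mm, black edge) on the lid's plate near its rim, 51 mm from its axis, at 225 degrees counter-clockwise from the lid's x axis.
- gate (a joint): How far the lid's gate is pulled out, in m: 0 shut (start), 0.034 at its end stop; it slides along the lid's -x, away from the lid's centre. A spring shuts it again: about 4 N to start, 9 N at 22 mm. The red fill band is 0.018 to 0.026.
- tab (a point): Grip point on the red upright pull tab that moves with the gate: tab 10 mm thick along the lid's x, 30 mm wide along the lid's y, its top 9 mm above this point; 54 mm from the lid's axis (at -x) when shut, 45 mm above the lid's origin. The tab's upper 25 mm are free all round; 42 mm lie between it and the grip bar when shut.
- pointer (a point): Tip of the gate's small black pointer, which runs along the white scale on the lid's plate (2 mm between ticks).
- fill_band (a point): Middle of the 8 mm wide red band on that scale: 22 mm from where the pointer stands when the gate is shut.
- hardener_bottle: White screw-capped bottle with blue label, 62 mm across, 155 mm tall, standing behind the work: leave it. Origin: centre of its underside.
- lime_cup: Lime-green empty mixing cup, 97 mm across, 100 mm tall, standing behind the work: leave it. Origin: centre of its underside.
- blue_jar: Blue sample jar with black lid, 49 mm across, 56 mm tall, standing at the left: leave it. Origin: centre of its underside.

How it is judged:
On the way, in this order (a step that is already met when the one before it is completed fails the run):
1. the lid has dropped fully into the pot's mouth at the entry orientation, gate shut (z of lid in the frame of pot_mouth below -0.0098 m and horizontal distance between lid and pot_mouth below 0.006 m and angle between the x axis of lid and the x axis of pot, either way round above 0.45 rad and value of joint gate below 0.006 m), for 0.1 s.
2. the lid is turned clockwise to its stop (locked), gate still shut (z of lid in the frame of pot_mouth below -0.0098 m and horizontal distance between lid and pot_mouth below 0.006 m and angle between the x axis of lid and the x axis of pot, either way round below 0.18 rad and value of joint gate below 0.006 m), for 0.2 s.
3. the gate is pulled out into the red band and held there (angle between the x axis of lid and the x axis of pot, either way round below 0.18 rad and value of joint gate between 0.018 and 0.026 m), for 0.4 s.
At the end, for the whole second after the job is handed in: The lid sits in the pot's mouth (origin 9.8 to 16 mm below the collar's top, within 6 mm of its axis, upright within 0.06 rad), locked (within 0.18 rad of the stop), and the robot's fingers hold the gate still in the red band (joint 18 to 26 mm) against its spring, touching it with more than 2 N (all of step 3 and z of lid in the frame of pot_mouth between -0.016 and -0.0098 m and horizontal distance between lid and pot_mouth below 0.006 m and angle between lid's own z axis and vertical below 0.06 rad and velocity of joint gate between -0.01 and 0.01 m/s and contact force between the fingers and lid above 2 N); the arm keeps its last pose, push and grip.
It fails at once if the bottle, the cup or the jar is shifted by more than 30 mm (distance of any of hardener_bottle, lime_cup, blue_jar from where it was at the start of the episode above 0.03 m).
It also fails if it takes over 51 s, if anything falls off the work surface, if the arm or the gripper's body presses on something with over 40 N, if the wrist force passes 120 N, or if a joint passes its speed limit or range.

### The arm

A 7-joint arm with a two-finger parallel gripper is mounted at the origin on a cart in front of the work surface, level with it; the furniture and walls round the work are solid. World frame = base frame: x ahead of the robot, y to its left, z up, the work surface at z = 0. Lengths are in m, angles in rad, forces in N, time in s.
With the tool pointing down it reaches from about 0.425 to 0.925 m from the base axis. Payload 6.8 kg.
Tool frame: the origin (TCP) lies at the very end of the fingers, on their centre line; the grasp point (between the pads) lies 19 mm behind it; z points along the fingers, y is the line along which they close (so a half turn about z gives the same grasp; the last joint's range is limited). The gripper opens to 88 mm and grips with 3 to 60 N. Pads are 20 mm wide; open, the fingers measure 115 mm over their backs; the gripper's body (75 mm by 178 mm) begins 61 mm behind the grasp point.
Start: joints at [-1.313, 0.477, 0.022, 1.555, -0.011, 1.109, -0.083], TCP at [0.241, 0.63, 0.197] pointing down, gripper open.
Joint ranges: [-2.96, 2.96], [-0.34, 2.1], [-1.41, 1.46], [0.24, 2.44], [-1.37, 4.51], [0.17, 1.92], [-2.96, 2.96]. Speed limits (rad/s): [2.39, 2.39, 3.14, 3.14, 3.14, 3.14, 3.14].

### API

Orientations are given as [roll, pitch, yaw] about the fixed x, y, z axes, in that order (R = Rz(yaw) Ry(pitch) Rx(roll)).
In Python, from rig import robot gives the robot as it stands. The module is installed in compiled form; this text tells all that it offers.
- The arm moves only by the tool carry_out, never from a script. Its argument "targets" is text: rows parted by semicolons, each of 5 numbers parted by spaces: the closure, from -1 (fully open) to 1 (shut), then the shift along the tool's x, y, z in m, then the turn about the tool's z in rad. In form: claw dx dy dz yaw; .... A call has exactly 10 rows; each row shifts and turns the commanded pose from where the row before left it, along the tool's axes as they then stand; what a row does not reach is not made up. A row lasts 1/10 s, in which the tool goes at most 50 mm and 8.59 degrees, less where a joint would pass 70% of its speed; a pose out of reach is approached as far as the arm can. A call with a gripper value outside its range is refused whole. The fingers move at their own pace and stop on an object; "squeeze" is the grip in N (left out, the last holds). Time passes only in rows, so rows that do not move let the fingers close, or fill a call up. It gives the time, the measured TCP pose, the force, the opening and the grip force at its end, in the units of the state.
- robot.get_obs(): the state, without advancing time (a new reading comes with each control period).
- robot.snapshot(name): name is "scene" or "side" or "wrist"; returns a dict with "color" (384x512x3 uint8, blue, green, red), "fx", "fy", "cx", "cy" (pixels), "dist_coeffs" ([k1, k2, p1, p2, k3] as OpenCV has them; the pictures are not rectified), "extrinsics" (4x4, takes a point from world to camera coordinates); the wrist camera has in their place "tool_from_camera" (4x4, takes a point from camera to tool coordinates, whose origin is the TCP and whose axes are the flange's). Camera axes: x right, y down, z forward; pixel columns grow to the right and rows downward; lengths in m; the calibration is good to about 2 mm. A picture is of the moment at which its call begins: read the wrist's pose just before it. There is no depth.
- robot.job_done(): hands the job in; it is judged then, once.
The state is a dict: "time": time; "q": joint angles; "qvel": joint speeds; "joint_efforts": joint torques, N m; "eef_pos": TCP position; "tcp_rot": TCP orientation; "ft_force": force on the tool from outside, world axes, zero at the start; "moment": the same for the moment, N m; "grip_width": finger opening in m; "grasp_force": force on a finger pad.
Only numpy, scipy, OpenCV 4.12 (cv2) and the standard library are available. Lean on these libraries where they do the work, as an engineer would, in place of code of your own. Each camera call takes 0.05 s, during which the arm holds its last target. There are 200 camera calls.

## Working session

There is one attempt and no reset: what is moved stays moved. The work goes in short steps, Python scripts to look and compute and a tool call to move; the robot and the scene stay as the last step left them, time stands still between calls to the robot, and variables do not carry over. Pictures are saved under pics/ and viewed, at most 10 in all, crops included, and the job is handed in when it is done.

Besides the shell and the picture viewer there is one more tool, called after "Call:" as name(argument=value, ...) on one line, values as JSON. carry_out: Moves the arm, as the interface text tells. Its arguments: {"type":"object","properties":{"targets":{"type":"string"},"squeeze":{"type":"number"}},"required":["targets"]}

```bash
mkdir -p pics; cat > h.py <<'E'
import numpy as np, cv2
from rig import robot
from scipy.spatial.transform import Rotation as R
def cam(name):
    o=robot.get_obs(); s=robot.snapshot(name)
    K=np.array([[s['fx'],0,s['cx']],[0,s['fy'],s['cy']],[0,0,1]]); D=np.array(s['dist_coeffs'],float)
    if name=='wrist':
        T=np.eye(4); T[:3,:3]=R.from_euler('xyz',o['tcp_rot']).as_matrix() if len(o['tcp_rot'])==3 else np.array(o['tcp_rot'])
        T[:3,3]=o['eef_pos']; W=T@np.array(s['tool_from_camera'])
    else: W=np.linalg.inv(np.array(s['extrinsics']))
    return s['color'],K,D,W
def rays(c,uv):
    _,K,D,W=c
    p=cv2.undistortPoints(np.array(uv,float).reshape(-1,1,2),K,D).reshape(-1,2)
    d=np.c_[p,np.ones(len(p))]@W[:3,:3].T
    return W[:3,3],d
def onz(c,uv,z):
    o,d=rays(c,uv); return o+d*((z-o[2])/d[:,2])[:,None]
def tri(c1,uv1,c2,uv2):
    (o1,d1),(o2,d2)=rays(c1,[uv1]),rays(c2,[uv2]); d1,d2=d1[0],d2[0]
    A=np.c_[d1,-d2]; t=np.linalg.lstsq(A,o2-o1,rcond=None)[0]
    a,b=o1+d1*t[0],o2+d2*t[1]; return (a+b)/2,np.linalg.norm(a-b)
def proj(c,P):
    _,K,D,W=c; V=np.linalg.inv(W)
    return cv2.projectPoints(np.array(P,float).reshape(-1,1,3),cv2.Rodrigues(V[:3,:3])[0],V[:3,3],K,D)[0].reshape(-1,2)
E
python3 - <<'E'
from h import *
o=robot.get_obs(); print(o)
a=cam('scene');b=cam('side');w=cam('wrist')
for n,c in zip(('scene','side','wrist'),(a,b,w)):
    cv2.imwrite(f'pics/{n}0.png',c[0]); print(n,c[3][:3,3].round(3),c[3][:3,2].round(2),c[1][0,0])
    np.savez(f'{n}0.npz',im=c[0],K=c[1],D=c[2],W=c[3])
E
```

```text
{'time': 0.0, 'q': array([-1.3131045 ,  0.47779288,  0.02234691,  1.55647533, -0.01148502,
        1.10931236, -0.0831186 ]), 'qvel': array([ 0.00112018, -0.00223878, -0.00052155, -0.00204773, -0.00026113,
        0.00059828, -0.00118966]), 'joint_efforts': array([ 1.07205476e-04, -5.82865047e+01,  1.53482594e+00, -2.72614539e+01,
       -5.43039374e-02,  1.68922695e-02,  1.82538752e-04]), 'eef_pos': array([0.24122824, 0.629704  , 0.1961767 ]), 'tcp_rot': array([-3.13973957e+00,  1.55239517e-04,  2.77580403e+00]), 'ft_force': array([ 0.3764364 , -1.05949509,  0.63505914]), 'moment': array([0.00435587, 0.02638131, 0.05344087]), 'grasp_force': 0.0, 'grip_width': 0.08772943541321676}
scene [ 0.092 -0.439  0.66 ] [ 0.49  0.63 -0.6 ] 432.0346277468978
side [ 0.03  -0.649  0.856] [ 0.45  0.64 -0.63] 450.6342458601882
wrist [0.178 0.654 0.385] [ 0.23 -0.09 -0.97] 273.06806442036594
```

View pics/scene0.png

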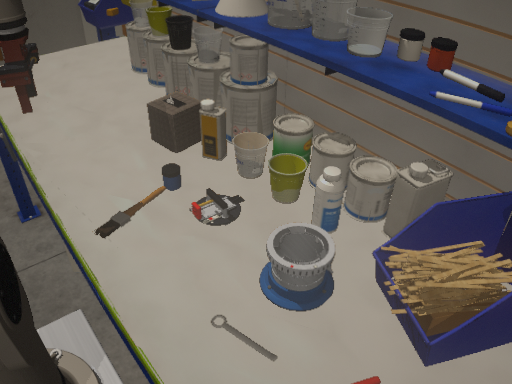

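View pics/side0.png

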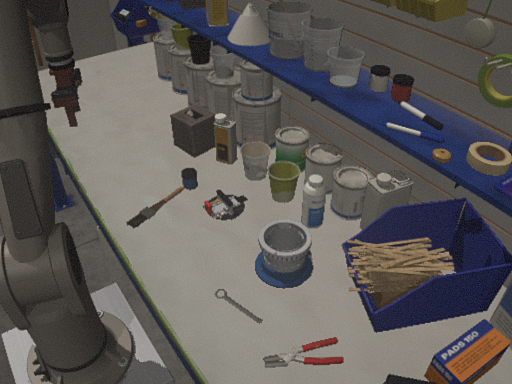

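The scene view shows the lid at about (215,207) with its tab at (197,209), the pot's mouth at (301,245), the jar at (172,177), the cup at (287,178) and the bottle at (328,200). In the side view the lid is at (224,205) and the pot at (285,243).

```bash
python3 - <<'E'
from h import *
L=lambda n:(lambda f:(f['im'],f['K'],f['D'],f['W']))(np.load(n+'0.npz'))
a,b=L('scene'),L('side')
def crop(im,x,y,w,h): return cv2.resize(im[y:y+h,x:x+w],(400,300),interpolation=cv2.INTER_CUBIC)
m=np.vstack([np.hstack([crop(a[0],182,178,72,54),crop(a[0],252,215,100,75)]),np.hstack([crop(b[0],190,178,72,54),crop(b[0],236,210,100,75)])])
cv2.imwrite('pics/crop1.png',m)
print('lid',onz(a,[(217,208)],.02),onz(b,[(225,205)],.02)); print('pot',onz(a,[(300,247)],.105),onz(b,[(286,241)],.105))
print('jar',onz(a,[(172,187)],0),'cup',onz(a,[(286,198)],0),'bottle',onz(a,[(325,226)],0))
E
```

```text
lid [[0.51937063 0.23501071 0.02      ]] [[0.52019139 0.23440285 0.02      ]]
pot [[ 0.52093537 -0.0415253   0.105     ]] [[ 0.51909281 -0.0530947   0.105     ]]
jar [[0.48737469 0.39823324 0.        ]] cup [[6.94501413e-01 1.85956101e-01 1.11022302e-16]] bottle [[0.69684855 0.05040056 0.        ]]
```

View pics/crop1.png

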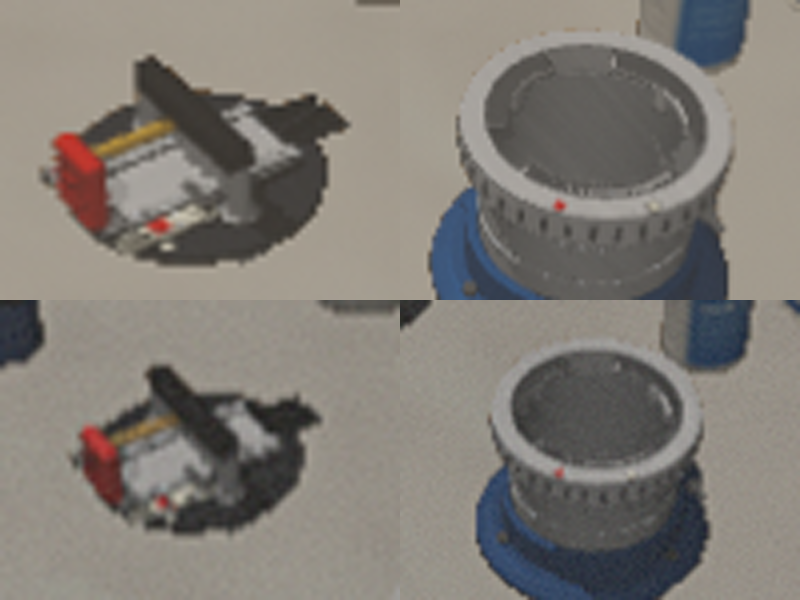

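The crop gives good marks. In the scene view the red lock dot is at (292,266), the white dot at (315,266.5), the bar's far end at (206,189), its near end near (225,208), the tab top at (196,204.5) and the spout tip at (244,200). I'll get a coarse pose from these, then look with the wrist camera.

```bash
cat >> h.py <<'E'
def delta(tx,ty,tz,yaw=None,o=None):
    o=o or robot.get_obs(); M=R.from_euler('xyz',o['tcp_rot']).as_matrix()
    d=M.T@(np.array([tx,ty,tz])-o['eef_pos'])
    y=0 if yaw is None else -((yaw-o['tcp_rot'][2]+np.pi/2)%np.pi-np.pi/2)
    return d.round(4),round(y,4)
E
python3 - <<'E'
from h import *
L=lambda n:(lambda f:(f['im'],f['K'],f['D'],f['W']))(np.load(n+'0.npz'))
a,b=L('scene'),L('side')
A=lambda x,y:(182+x*.18-.4,178+y*.18-.4); B=lambda x,y:(190+x*.18-.4,178+(y-300)*.18-.4)
for n,p,q in [('tabtop',(78,143),(99,435)),('barfar_top',(146,63),(160,372)),('barnear_top',(240,158),(230,448)),('spout',(345,122),(318,410)),('band',(158,226),(162,503))]:
    print(n,[v.round(4) for v in tri(a,A(*p),b,B(*q))])
PA=lambda x,y:(252+(x-400)/4-.4,215+y/4-.4); PB=lambda x,y:(236+(x-400)/4-.4,210+(y-300)/4-.4)
for n,p,q in [('red',(560,205),(558,473)),('white',(653,206),(631,471))]:
    print(n,[v.round(4) for v in tri(a,PA(*p),b,PB(*q))],onz(a,[PA(*p)],.105),onz(b,[PB(*q)],.105))
out=[(462,130),(594,32),(730,125),(470,160),(500,50),(690,55),(720,165),(530,205),(600,218),(670,207)]
P=onz(a,[PA(*p) for p in out],.105)[:,:2]
s=np.linalg.lstsq(np.c_[2*P,np.ones(len(P))],(P**2).sum(1),rcond=None)[0]; print('pot c',s[:2],np.sqrt(s[2]+s[0]**2+s[1]**2))
E
```

```text
tabtop [array([0.4681, 0.2426, 0.052 ]), np.float64(0.0024)]
barfar_top [array([0.5185, 0.2675, 0.055 ]), np.float64(0.0044)]
barnear_top [array([0.5292, 0.2156, 0.0325]), np.float64(0.002)]
spout [array([0.5939, 0.2301, 0.0155]), np.float64(0.0026)]
band [array([0.486 , 0.2135, 0.0182]), np.float64(0.0023)]
red [array([ 0.4748, -0.0697,  0.1063]), np.float64(0.0019)] [[ 0.47661156 -0.0679017   0.105     ]] [[ 0.47466092 -0.06969556  0.105     ]]
white [array([ 0.5115, -0.0912,  0.1022]), np.float64(0.0009)] [[ 0.50900301 -0.09328866  0.105     ]] [[ 0.51017561 -0.09276824  0.105     ]]
pot c [ 0.52665989 -0.03607728] 0.06384416123395044
```

```bash
python3 - <<'E'
from h import *
print(delta(.515,.16,.2,1.47))
E
```

```text
(array([-0.4237, -0.3409, -0.003 ]), np.float64(1.3058))
```

Call:
carry_out(targets="-1 -0.038 -0.031 0 0;-1 -0.038 -0.031 0 0;-1 -0.038 -0.031 0 0;-1 -0.038 -0.031 0 0;-1 -0.038 -0.031 0 0;-1 -0.038 -0.031 0 0;-1 -0.038 -0.031 0 0;-1 -0.038 -0.031 0 0;-1 -0.038 -0.031 0 0;-1 -0.038 -0.031 0 0")

```text
time: 1.15
eef_pos: [0.486, 0.203, 0.1972]
tcp_rot: [3.141, -0.0, 2.776]
ft_force: [1.0, -0.6, 0.6]
grip_width: 0.0883
grasp_force: 0.0
```

Call:
carry_out(targets="-1 -0.038 -0.031 0 0;-1 0 0 0 0.145;-1 0 0 0 0.145;-1 0 0 0 0.145;-1 0 0 0 0.145;-1 0 0 0 0.145;-1 0 0 0 0.145;-1 0 0 0 0.145;-1 0 0 0 0.145;-1 0 0 0 0.145")

```text
time: 2.15
eef_pos: [0.5096, 0.1623, 0.197]
tcp_rot: [-3.141, 0.0, 1.465]
ft_force: [-0.5, 0.2, -0.6]
grip_width: 0.0878
grasp_force: 0.0
```

```bash
python3 - <<'E'
from h import *
o=robot.get_obs(); print(o['time'],o['eef_pos'],o['tcp_rot'],o['q'])
w=cam('wrist'); np.savez('wrist1.npz',im=w[0],K=w[1],D=w[2],W=w[3])
cv2.imwrite('pics/w1.png',w[0])
E
```

```text
2.15 [0.50956541 0.16234575 0.19698853] [-3.14119548e+00  1.35905422e-04  1.46483799e+00] [-0.8058742   0.25868023  0.4570447   1.9149796  -0.13479749  0.99805768
 -0.39463607]
```

View pics/w1.png

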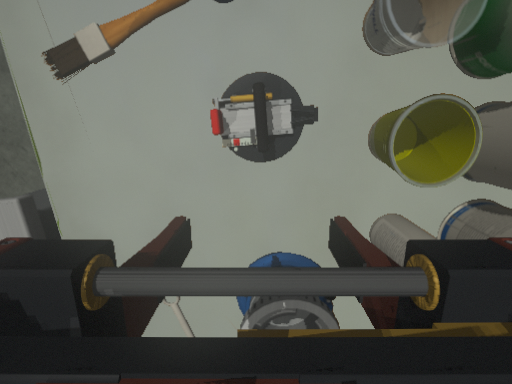

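The wrist view shows the lid's plate as a dark disc centred near (262,117), the red tab at (216,121), the bar running vertically at x≈262 and the spout tip at (317,114). I'll fit these.

```bash
python3 - <<'E'
from h import *
f=np.load('wrist1.npz'); c=(f['im'],f['K'],f['D'],f['W'])
g=cv2.cvtColor(c[0],cv2.COLOR_BGR2GRAY)
m=np.zeros_like(g); m[60:180,195:330]=(g[60:180,195:330]<85)*255
cs,_=cv2.findContours(m,cv2.RETR_EXTERNAL,cv2.CHAIN_APPROX_NONE); k=max(cs,key=cv2.contourArea)[:,0]
P=onz(c,k,.0175)[:,:2]
x=np.array([.52,.237])
for i in range(30):
    r=np.linalg.norm(P-x,axis=1); Q=P[abs(r-.057)<(.006 if i<10 else .0025)]
    s=np.linalg.lstsq(np.c_[2*Q,np.ones(len(Q))],(Q**2).sum(1),rcond=None)[0]; x=s[:2]
print('plate',x,np.sqrt(s[2]+x@x),len(Q),len(P))
def red(c,thr=60):
    im=c[0].astype(int); mm=((im[...,2]-np.maximum(im[...,0],im[...,1]))>thr).astype('uint8')
    mm[:60]=0;mm[180:]=0;mm[:,:195]=0;mm[:,330:]=0
    n,_,st,ce=cv2.connectedComponentsWithStats(mm); return mm,st,ce
mm,st,ce=red(c)
for s_,e in zip(st[1:],ce[1:]):
    if s_[4]>5: print(s_,e,onz(c,[e],.054),onz(c,[e],.018))
print('bar lo/hi', onz(c,[(261,81),(262,154)],.055), 'spout',onz(c,[(318,114)],.018))
row=lambda y: np.where(g[y,245:280]<70)[0]+245
# bar sides: dark relative to gate, at rows 105..130
for y in (105,112,120,128): print(y,g[y,246:280])
a=cam('scene'); print('tri', 'tab', tri(c,(216,121),a,(195.6,203.9)))
E
```

```text
plate [0.51740179 0.23568464] 0.055856204829973964 228 524
[210 109  10  25 175] [214.61142857 121.25142857] [[0.46356241 0.23749319 0.054     ]] [[0.45787655 0.23835125 0.018     ]]
[234 139   6   7  32] [236.125   141.59375] [[0.48573546 0.21142402 0.054     ]] [[0.48245551 0.20945342 0.018     ]]
bar lo/hi [[0.52241435 0.27562933 0.055     ]
 [0.51499908 0.193546   0.055     ]] spout [[0.59239755 0.23321705 0.018     ]]
105 [143 141 142 141 141 141 141 128  77  53  52  54  54  54  51  51  52  50
  47  52  72  76  77  79  81  85  96  93  89  89  96 102 103 106]
112 [160 159 159 159 158 159 158 158 109  62  52  52  53  54  52  51  51  51
  50  47  64  80  83  85  83  83 132 141 140 140 141 140 140 140]
120 [158 159 158 158 158 158 158 158 153  92  52  53  52  53  53  51  51  52
  50  48  49  75  82  81  82  82 129 140 138 139 139 139 139 138]
128 [156 156 155 155 144 141 138 125 128 109  67  52  53  53  53  52  52  51
  49  50  49  60  79  84  82  83  85  91 131 139 137 139 137 138]
tri tab (array([0.46512453, 0.23783118, 0.05593805]), np.float64(0.0009610921772557497))
```

Call:
carry_out(targets="0.2 0.037 0 0 0;0.2 0.0368 0 0 0;0.2 0 0 0.02 -0.07;0.2 0 0 0.03 0;0.2 0 0 0.03 0;0.2 0 0 0.02 0;0.2 0 0 0 0;0.2 0 0 0 0;0.2 0 0 0 0;0.2 0 0 0 0", squeeze=60)

```text
time: 3.25
eef_pos: [0.5181, 0.2363, 0.0985]
tcp_rot: [3.14, -0.001, 1.541]
ft_force: [1.2, 0.3, 0.3]
grip_width: 0.0351
grasp_force: 0.0
```

```bash
python3 - <<'E'
from h import *
o=robot.get_obs(); print(o['time'],o['eef_pos'],o['tcp_rot'],o['grip_width']); print(delta(.5175,.2357,.031,1.535))
w=cam('wrist'); np.savez('wrist2.npz',im=w[0],K=w[1],D=w[2],W=w[3])
cv2.imwrite('pics/w2.png',w[0])
E
```

```text
3.25 [0.51806034 0.23626256 0.09849363] [ 3.13969019e+00 -1.44959491e-03  1.54145523e+00] 0.03514348749926267
(array([-0.0007, -0.0007,  0.0675]), np.float64(0.0065))
```

View pics/w2.png

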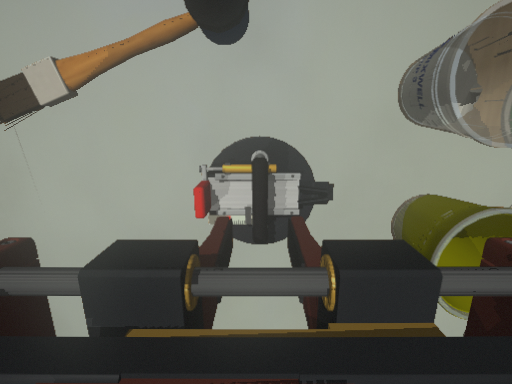

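The wrist view shows the bar upright in the picture at x≈260, rows 153–243, midway between the two fingers at x 233 and 290. It's lined up, so I'll go down and close.

Call:
carry_out(targets="0.2 0 0 0.03 0;0.2 0 0 0.025 0;0.2 0 0 0.0125 0;0.2 0 0 0 0;0.2 0 0 0 0;1 0 0 0 0;1 0 0 0 0;1 0 0 0 0;1 0 0 0 0;1 0 0 0 0", squeeze=60)

```text
time: 4.3
eef_pos: [0.5175, 0.236, 0.03]
tcp_rot: [3.141, -0.0, 1.541]
ft_force: [-0.9, 0.2, 1.2]
grip_width: 0.0009
grasp_force: 0.9
```

```bash
python3 - <<'E'
from h import *
o=robot.get_obs(); print(o['time'],o['eef_pos'],o['tcp_rot'],o['grip_width'],o['grasp_force'],o['ft_force'])
f=np.load('wrist2.npz'); c=(f['im'],f['K'],f['D'],f['W'])
g=cv2.cvtColor(c[0],cv2.COLOR_BGR2GRAY)
m=np.zeros_like(g); m[125:222,195:330]=(g[125:222,195:330]<85)*255
k=max(cv2.findContours(m,cv2.RETR_EXTERNAL,cv2.CHAIN_APPROX_NONE)[0],key=cv2.contourArea)[:,0]; k=k[k[:,1]<220]
P=onz(c,k,.0175)[:,:2]; x=np.array([.5175,.2357])
for i in range(40):
    r=np.linalg.norm(P-x,axis=1); Q=P[abs(r-.057)<(.006 if i<10 else .002)]
    s=np.linalg.lstsq(np.c_[2*Q,np.ones(len(Q))],(Q**2).sum(1),rcond=None)[0]; x=s[:2]
print('plate',x,np.sqrt(s[2]+x@x),len(Q))
im=c[0].astype(int); mm=((im[...,2]-np.maximum(im[...,0],im[...,1]))>60); mm[:150]=0;mm[222:]=0;mm[:,:190]=0;mm[:,215:]=0
v,u=np.where(mm); print('tab',onz(c,[(u.mean(),v.mean())],.050),u.min(),u.max(),v.min(),v.max())
f1=np.load('wrist1.npz'); c1=(f1['im'],f1['K'],f1['D'],f1['W']); print(tri(c1,(214.6,121.2),c,(u.mean(),v.mean())))
E
```

```text
4.3 [0.51745707 0.23599854 0.02999732] [ 3.14102840e+00 -4.30300182e-04  1.54080097e+00] 0.0009011698736646405 0.8644525158160832 [-0.92947714  0.23726575  1.20329096]
plate [0.51779373 0.2352899 ] 0.05595536496788066 142
tab [[0.46260679 0.23757473 0.05      ]] 193 204 182 217
(array([0.46285855, 0.23767386, 0.0504628 ]), np.float64(0.0002862766821258374))
```

The opening reads 0.9 mm, so the fingers may not hold the bar. I'll look.

```bash
python3 - <<'E'
from h import *
w=cam('wrist'); a=cam('scene'); o=robot.get_obs(); print(o['grip_width'],o['grasp_force'])
cv2.imwrite('pics/w3.png',np.vstack([w[0][100:384],cv2.resize(a[0][150:240,160:320],(512,288),interpolation=cv2.INTER_CUBIC)]))
E
```

```text
0.0010300875566123119 1.4772487510344945
```

View pics/w3.png

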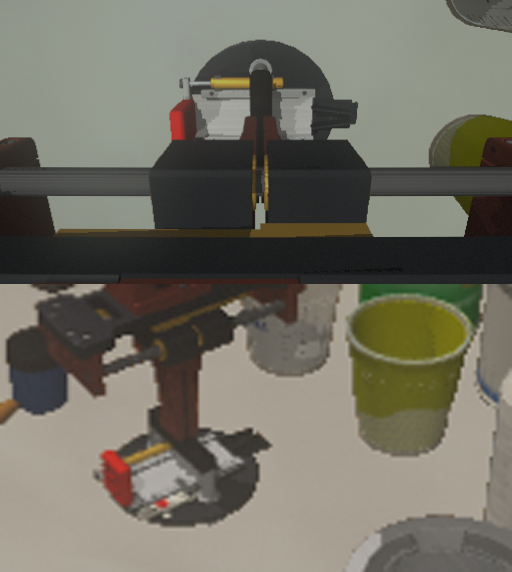

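```bash
python3 - <<'E'
from h import *
o=robot.get_obs(); print(o['eef_pos'],o['q'].round(3))
w=cam('wrist'); a=cam('scene'); b=cam('side'); p=o['eef_pos']
for z in (0,.019,.03,.05): print(z,'wrist',proj(w,p+[0,0,z]),'scene',proj(a,p+[0,0,z]))
q=proj(a,p+[0,0,.01])[0].astype(int);r=proj(b,p+[0,0,.01])[0].astype(int)
cr=lambda im,q:cv2.resize(im[q[1]-30:q[1]+30,q[0]-27:q[0]+27],(400,444),interpolation=cv2.INTER_CUBIC)
cw=cv2.resize(w[0][130:250,190:330],(520,445),interpolation=cv2.INTER_CUBIC)
print(q,r); cv2.imwrite('pics/w4.png',cv2.resize(np.hstack([cr(a[0],q),cw[:444,60:460]]),(800,444)))
E
```

```text
[0.51745779 0.23599279 0.0299781 ] [-0.791  0.538  0.33   1.962 -0.267  0.683 -0.326]
0 wrist [[260.63546665 218.65722708]] scene [[215.94134329 204.77909403]]
0.019 wrist [[260.76393489 228.33299041]] scene [[215.64463001 198.35744516]]
0.03 wrist [[260.85096433 234.88821441]] scene [[215.47066717 194.57171261]]
0.05 wrist [[261.04056214 249.17043337]] scene [[215.15024454 187.55791172]]
[215 201] [223 199]
```

View pics/w4.png

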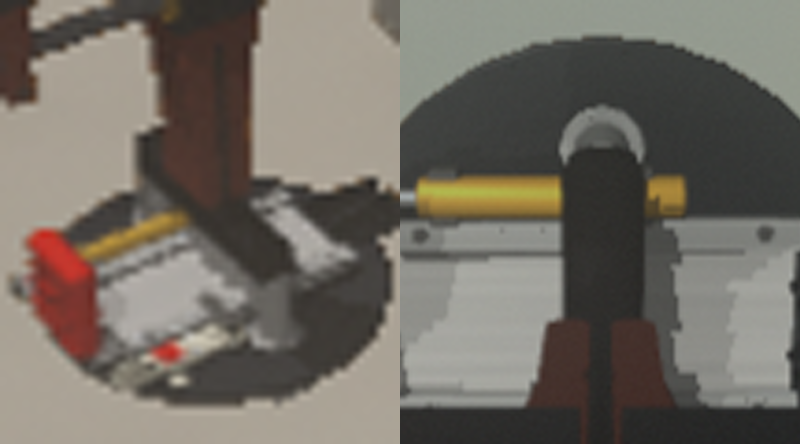

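```bash
python3 - <<'E'
from h import *
o=robot.get_obs(); w=cam('wrist'); a=cam('scene'); p=o['eef_pos']; print(o['time'])
im=w[0].astype(int); mm=((im[...,2]-np.maximum(im[...,0],im[...,1]))>60); mm[:180]=0;mm[245:]=0;mm[:,:160]=0;mm[:,215:]=0
v,u=np.where(mm); print('tab px wrist',u.mean(),v.mean(),u.min(),u.max(),v.min(),v.max()); print('pred',proj(w,[[.4629,.2377,.0505],[.4635,.2527,.054],[.4635,.2227,.054]]))
print('pred bar far end',proj(w,[[.5175+.0014,.2757,.055],[.5105,.25,.055],[.5245,.25,.055]]),'plate',proj(w,[.52,.2927,.018]))
print('scene tips',proj(a,[p+[sx*.0135,sy*.01,z] for sx in(-1,1) for sy in(-1,1) for z in (0,.025)]).round(1).tolist())
f=np.load('wrist2.npz'); c=(f['im'],f['K'],f['D'],f['W'])
print('bar far end z from two wrist', tri(c,(260,153),w,(260.5,170)))
E
```

```text
4.55
tab px wrist 176.7849223946785 222.62527716186253 169 184 200 240
pred [[177.86662757 229.12012534]
 [174.73956961 208.97808117]
 [179.61992159 252.35206847]]
pred bar far end [[261.26471767 170.66215491]
 [249.09801117 211.40311047]
 [271.32044318 210.76097939]] plate [[261.77155442 138.76703321]]
scene tips [[213.5, 209.1], [213.1, 200.6], [208.8, 204.8], [208.3, 196.3], [223.1, 204.8], [222.8, 196.3], [218.3, 200.6], [218.0, 192.1]]
bar far end z from two wrist (array([0.51873622, 0.2850568 , 0.10850252]), np.float64(0.0004808582491837886))
```

The predicted pixels match the lid, so the pose is right: the fingers stand at the bar and yet read as nearly closed. A small test lift will show whether the lid is held.

Call:
carry_out(targets="1 0 0 0 0;1 0 0 0 0;1 0 0 -0.005 0;1 0 0 -0.005 0;1 0 0 -0.005 0;1 0 0 -0.005 0;1 0 0 0 0;1 0 0 0 0;1 0 0 0 0;1 0 0 0 0", squeeze=60)

```text
time: 5.65
eef_pos: [0.517, 0.2358, 0.0494]
tcp_rot: [-3.141, 0.0, 1.541]
ft_force: [-0.2, 0.4, 1.2]
grip_width: 0.0004
grasp_force: 0.0
```

```bash
python3 - <<'E'
from h import *
o=robot.get_obs(); print(o['time'],o['eef_pos'],o['tcp_rot'],o['grip_width'],o['grasp_force'],o['ft_force'])
a=cam('scene'); w=cam('wrist')
for n,c,r in (('s',a,(180,170,260,240)),('w',w,(150,150,330,250))):
    im=c[0].astype(int); mm=((im[...,2]-np.maximum(im[...,0],im[...,1]))>60); z=np.zeros_like(mm); z[r[1]:r[3],r[0]:r[2]]=1; v,u=np.where(mm&z); 
    k=u<(205 if n=='s' else 215); print(n,u[k].mean(),v[k].mean(),u[k].min(),u[k].max(),v[k].min(),v[k].max())
cv2.imwrite('pics/w5.png',np.hstack([cv2.resize(a[0][160:240,175:265],(450,400),interpolation=cv2.INTER_CUBIC),cv2.resize(w[0][130:250,190:295],(350,400),interpolation=cv2.INTER_CUBIC)]))
E
```

```text
5.65 [0.51701315 0.23575963 0.04944804] [-3.14127818e+00  1.95916285e-04  1.54081796e+00] 0.00036326988931518063 0.0 [-0.17887144  0.41525934  1.23601116]
s 196.22448979591837 209.77551020408163 192 200 202 218
w 185.63319672131146 218.7377049180328 179 192 194 239
```

View pics/w5.png

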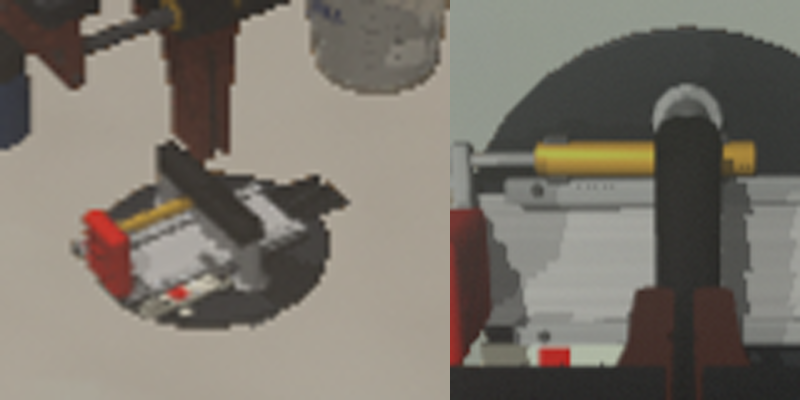

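The lid hasn't moved. The fingertips look higher than the reported TCP, having closed above the bar. I'll lift clear and triangulate the tips numerically.

Call:
carry_out(targets="1 0 0 -0.03 0;1 0 0 -0.03 0;1 0 0 -0.02 0;1 0 0 -0.02 0;1 0 0 0 0;1 0 0 0 0;1 0 0 0 0;1 0 0 0 0;1 0 0 0 0;1 0 0 0 0")

```text
time: 6.75
eef_pos: [0.517, 0.2357, 0.1491]
tcp_rot: [-3.141, 0.001, 1.541]
ft_force: [-0.3, -0.8, -0.1]
grip_width: 0.0004
grasp_force: 0.0
```

```bash
python3 - <<'E'
from h import *
o=robot.get_obs(); p=o['eef_pos']; print(p,o['grip_width'])
for n in ('scene','side'):
    c=cam(n); q=proj(c,p)[0]; x,y=q.astype(int); im=c[0].astype(int)
    m=(im[...,2]-im[...,0]>15)&(im[...,2]-im[...,1]>14)&(im[...,2]<130)
    print(n,q,'tip+20',proj(c,p+[0,0,.02])[0])
    for v in range(y-26,y+14,2):
        u=np.where(m[v,x-25:x+25])[0]; print(v,(u.min()+x-25,u.max()+x-25,len(u)) if len(u) else '-')
    globals()[n]=c
E
```

```text
[0.51696241 0.23565536 0.14913492] 0.000357239353753966
scene [213.89719498 162.08466   ] tip+20 [213.55124537 154.26169872]
136 (np.int64(202), np.int64(219), 14)
138 (np.int64(202), np.int64(219), 13)
140 (np.int64(202), np.int64(235), 17)
142 (np.int64(203), np.int64(226), 13)
144 (np.int64(202), np.int64(226), 14)
146 (np.int64(203), np.int64(219), 12)
148 (np.int64(203), np.int64(219), 12)
150 (np.int64(203), np.int64(219), 12)
152 (np.int64(203), np.int64(219), 10)
154 (np.int64(203), np.int64(217), 9)
156 (np.int64(207), np.int64(217), 11)
158 (np.int64(215), np.int64(217), 3)
160 -
162 -
164 -
166 -
168 -
170 -
172 -
174 -
side [221.37724757 168.76338357] tip+20 [220.97670304 162.70042104]
142 (np.int64(197), np.int64(198), 2)
144 (np.int64(198), np.int64(218), 2)
146 (np.int64(197), np.int64(198), 2)
148 (np.int64(197), np.int64(225), 4)
150 (np.int64(219), np.int64(224), 3)
152 (np.int64(220), np.int64(228), 3)
154 (np.int64(218), np.int64(225), 3)
156 (np.int64(217), np.int64(228), 5)
158 (np.int64(217), np.int64(225), 5)
160 (np.int64(219), np.int64(228), 4)
162 (np.int64(221), np.int64(228), 3)
164 -
166 -
168 -
170 -
172 -
174 -
176 -
178 -
180 -
```

```bash
python3 - <<'E'
from h import *
p=robot.get_obs()['eef_pos']; C={}
for n in ('scene','side'):
    c=cam(n); C[n]=c; q=proj(c,p)[0]; x,y=q.astype(int)
    d=np.abs(c[0].astype(int)-np.load(n+'0.npz')['im'].astype(int)).max(2)>35
    print(n,q.round(1),'corners',proj(c,[p+[sx*.0135,sy*.01,0] for sx in(-1,1) for sy in(-1,1)]).round(1).tolist())
    for v in range(y-16,y+14):
        u=np.where(d[v,x-22:x+22])[0]; print(v,(int(u.min()+x-22),int(u.max()+x-22),len(u)) if len(u) else '-')
E
```

```text
scene [213.9 162. ] corners [[211.3, 166.0], [206.2, 162.0], [221.6, 161.9], [216.5, 158.0]]
145 (217, 219, 3)
146 (217, 219, 3)
147 (217, 219, 3)
148 (218, 219, 2)
149 (218, 219, 2)
150 (218, 219, 2)
151 (218, 219, 2)
152 (218, 219, 2)
153 -
154 -
155 -
156 -
157 -
158 -
159 -
160 -
161 -
162 -
163 -
164 -
165 -
166 -
167 -
168 -
169 -
170 -
171 -
172 -
173 -
174 -
side [221.4 168.7] corners [[219.0, 172.1], [215.3, 168.6], [227.5, 168.7], [223.7, 165.3]]
152 -
153 -
154 -
155 -
156 -
157 -
158 -
159 -
160 -
161 (219, 222, 4)
162 (220, 222, 3)
163 (220, 222, 3)
164 -
165 -
166 -
167 -
168 -
169 -
170 -
171 -
172 -
173 -
174 -
175 -
176 -
177 -
178 -
179 -
180 -
181 -
```

```bash
python3 - <<'E'
from h import *
p=robot.get_obs()['eef_pos']; L=[]
for n in ('scene','side'):
    c=cam(n); k=10 if n=='scene' else 10
    im=cv2.resize(c[0][140:200,190:230] if n=='scene' else c[0][140:200,200:240],None,fx=10,fy=10,interpolation=cv2.INTER_NEAREST)
    q=(proj(c,p)[0]-([190,140] if n=='scene' else [200,140])+.5)*10
    cv2.drawMarker(im,tuple(int(v) for v in q),(255,255,0),cv2.MARKER_CROSS,20,1); L.append(im)
cv2.imwrite('pics/w6.png',np.hstack(L))
E
```

```text
(no output)
```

View pics/w6.png

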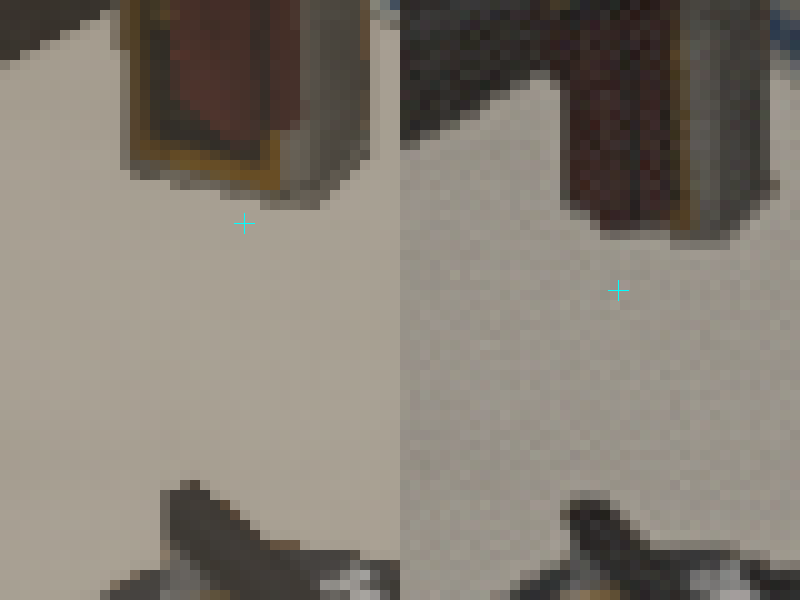

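Both views show the fingertips ending well above the reported TCP (blue cross): in the scene view at row ≈154 against 162, in the side view at row ≈163 against 169. I'll triangulate the tip.

```bash
python3 - <<'E'
from h import *
p=robot.get_obs()['eef_pos']; a=cam('scene'); b=cam('side'); w=cam('wrist')
for s,t in (((207.5,151.5),(217,161)),((214.5,154.3),(222.5,163)),((217.5,154),(226.5,163)),((212.5,154),(221,162.8))): r=tri(a,s,b,t); print((r[0]-p).round(4),r[1].round(4))
for z in (.015,.02,.025,.03): print(z,[proj(c,[p+[sx*.006,sy*.01,z] for sx in(-1,1) for sy in(-1,1)]).round(1).tolist() for c in (a,b)],proj(w,p+[0,.01,z]).round(1))
E
```

```text
[-0.0068  0.0114  0.0222] 0.0026
[0.0079 0.0075 0.0118] 0.002
[ 0.0309  0.0286 -0.0077] 0.0056
[0.0047 0.0104 0.0122] 0.0023
0.015 [[[213.9, 158.8], [208.8, 154.9], [218.6, 157.0], [213.4, 153.1]], [[221.1, 166.5], [217.3, 163.0], [224.9, 165.0], [221.1, 161.6]]] [[260.3 212.1]]
0.02 [[[213.8, 156.8], [208.7, 152.9], [218.5, 155.1], [213.3, 151.2]], [[221.0, 164.9], [217.2, 161.5], [224.8, 163.5], [221.0, 160.1]]] [[260.3 214.5]]
0.025 [[[213.7, 154.8], [208.6, 150.9], [218.4, 153.1], [213.3, 149.2]], [[220.9, 163.4], [217.1, 160.0], [224.7, 161.9], [220.9, 158.5]]] [[260.4 217.1]]
0.03 [[[213.7, 152.8], [208.5, 148.9], [218.4, 151.1], [213.2, 147.2]], [[220.8, 161.8], [217.0, 158.4], [224.7, 160.4], [220.8, 157.0]]] [[260.4 219.8]]
```

All three cameras agree that the real fingertips end about 23 mm short of the reported TCP, so the fingers closed just at the bar's top. I'll go 21 mm deeper this time, watching the force.

Call:
carry_out(targets="0.2 0 0 0.01 0;0.2 0 0 0.02 0;0.2 0 0 0.02 0;0.2 0 0 0.03 0;0.2 0 0 0.03 0;0.2 0 0 0.012 0;0.2 0 0 0.008 0;0.2 0 0 0 0;0.2 0 0 0 0;0.2 0 0 0 0")

```text
time: 8.2
eef_pos: [0.5181, 0.2363, 0.0208]
tcp_rot: [3.14, -0.001, 1.541]
ft_force: [0.1, 0.1, -0.9]
grip_width: 0.0346
grasp_force: 0.0
```

Call:
carry_out(targets="0.2 0 0 0.005 0;0.2 0 0 0.004 0;0.2 0 0 0 0;0.2 0 0 0 0;1 0 0 0 0;1 0 0 0 0;1 0 0 0 0;1 0 0 0 0;1 0 0 0 0;1 0 0 0 0", squeeze=60)

```text
time: 9.2
eef_pos: [0.5174, 0.2359, 0.0108]
tcp_rot: [3.141, -0.0, 1.541]
ft_force: [1.5, -0.8, -0.1]
grip_width: 0.0137
grasp_force: 60.0
```

The bar is held: 13.7 mm opening, 60 N. I'll lift and carry the lid past the pot so the wrist camera sees the pot freely.

Call:
carry_out(targets="1 0 0 -0.01 0;1 0 0 -0.03 0;1 0 0 -0.04 0;1 0 0 -0.045 0;1 0 0 -0.045 0;1 0 0 -0.02 0;1 -0.03 0 0 0;1 -0.045 0 0 0;1 -0.045 0 0 0;1 -0.045 0.005 0 0")

```text
time: 10.2
eef_pos: [0.5155, 0.0691, 0.2007]
tcp_rot: [-3.14, -0.0, 1.541]
ft_force: [1.2, 0.3, -2.7]
grip_width: 0.0136
grasp_force: 60.0
```

Call:
carry_out(targets="1 -0.045 0 0 0;1 -0.045 0.003 0 0;1 -0.045 0.003 0 0;1 -0.045 0 0 0;1 -0.04 0 0 0;1 -0.02 0 0 0;1 0 0 0 0;1 0 0 0 0;1 0 0 0 0;1 0 0 0 0")

```text
time: 11.2
eef_pos: [0.5161, -0.1677, 0.2005]
tcp_rot: [-3.141, -0.001, 1.543]
ft_force: [0.4, 0.6, -3.3]
grip_width: 0.013
grasp_force: 60.0
```

```bash
python3 - <<'E'
from h import *
o=robot.get_obs(); print(o['time'],o['eef_pos'],o['tcp_rot'],o['grip_width'],o['ft_force'])
w=cam('wrist'); np.savez('wrist3.npz',im=w[0],K=w[1],D=w[2],W=w[3]); cv2.imwrite('pics/w7.png',w[0])
print(proj(w,[[.5267,-.036,.105],[.5257,.028,.105],[.462,-.036,.105],[.59,-.036,.105],[.4757,-.0688,.105],[.5096,-.093,.105]]))
E
```

```text
11.2 [ 0.51608358 -0.16773728  0.20052584] [-3.14112420e+00 -7.12996363e-04  1.54313218e+00] 0.012969328742522985 [ 0.41263901  0.57919431 -3.29615321]
[[267.72103926  53.7164858 ]
 [265.13389582 -23.91476135]
 [199.95668664  55.80175773]
 [334.20397119  51.80112186]
 [216.53081054  91.7056019 ]
 [251.84817867 116.22703126]]
```

View pics/w7.png

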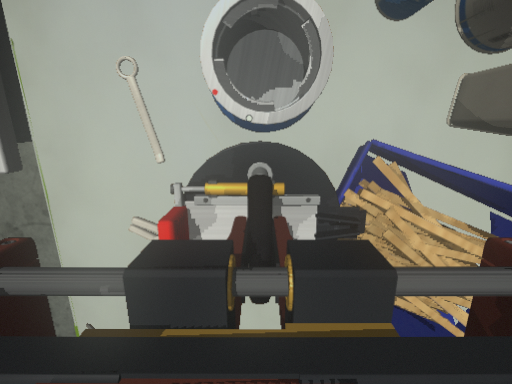

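The wrist view shows the collar ring centred near (267,52), with the red dot at (214,91) and the white dot at (249,118). I'll fit these; that was the tenth picture.

```bash
python3 - <<'E'
from h import *
from scipy.optimize import least_squares
f=np.load('wrist3.npz'); c=(f['im'],f['K'],f['D'],f['W']); im=c[0].astype(int)
# red dot
m=(im[...,2]-np.maximum(im[...,0],im[...,1])>50); m[:80]=0;m[100:]=0;m[:,:205]=0;m[:,225:]=0
v,u=np.where(m); red=(u.mean(),v.mean())
g=cv2.cvtColor(c[0],cv2.COLOR_BGR2GRAY).astype(float)
# white dot: dark edge ring centroid
s=g[112:125,243:257]; print(s.astype(int))
# radial edge profile of collar: outer edge along rays at z=.105
ctr=np.array([.5267,-.036]); 
for it in range(4):
    E=[];Ein=[]
    for t in np.radians(np.arange(0,360,3)):
        r=np.arange(.035,.078,.0005); P=np.c_[ctr[0]+r*np.cos(t),ctr[1]+r*np.sin(t),np.full(len(r),.105)]
        q=proj(c,P)
        if q[:,1].min()<2: continue
        val=cv2.remap(g.astype('float32'),q[:,0].astype('float32').reshape(1,-1),q[:,1].astype('float32').reshape(1,-1),cv2.INTER_LINEAR)[0]
        if it==0 and round(np.degrees(t))%30==0: print(round(np.degrees(t)),val[::4].astype(int))
        d=np.diff(cv2.GaussianBlur(val.reshape(1,-1),(5,1),1)[0])
        k=(r[:-1]>.057); j=np.argmax(np.abs(d)*k); E.append(np.r_[P[j,:2],abs(d[j])])
    E=np.array(E); S=least_squares(lambda x:np.hypot(E[:,0]-x[0],E[:,1]-x[1])-x[2],[*ctr,.064],loss='soft_l1',f_scale=.001).x
    S2=least_squares(lambda x:np.hypot(E[:,0]-x[0],E[:,1]-x[1])-.064,ctr,loss='soft_l1',f_scale=.001).x
    ctr=S2; print(len(E),S,S2)
R_=onz(c,[red],.105)[0][:2]; 
print('red',red,R_,np.hypot(*(R_-ctr)),np.degrees(np.arctan2(*(R_-ctr)[::-1])))
W_=onz(c,[(249.3,117.8)],.105)[0][:2]; print('white',W_,np.hypot(*(W_-ctr)),np.degrees(np.arctan2(*(W_-ctr)[::-1])))
E
```

```text
[[199 201 203 201 197 201 201 199 202 201 198 195 194 202]
 [198 200 202 199 198 200 200 199 200 200 197 194 193 200]
 [198 200 201 198 178 168 167 170 194 199 197 192 195 200]
 [198 201 199 173 136 151 157 135 164 193 196 192 196 199]
 [197 201 189 123 158 202 209 182 138 172 191 190 197 199]
 [197 199 169 140 196 209 209 209 166 146 182 190 198 198]
 [193 198 169 156 199 209 210 209 180 147 181 191 197 197]
 [153 164 162 127 193 209 209 208 162 168 186 191 198 197]
 [ 75  85 127  98 156 172 179 172 138 179 190 192 196 196]
 [ 71  68  72  71  71  81 104  91 147 182 187 193 195 195]
 [ 72  71  71  72  71  71  70  89 123 147 156 167 170 178]
 [ 72  71  72  71  70  71  71  71  71  74  86 103 107 125]
 [ 71  70  70  69  71  71  69  69  71  70  70  70  70  70]]
0 [ 77  77  86 118  99  98  98  95 127 171 169 165 168 163 170 173 174 172
 173 173 173 174]
30 [ 76  77  93 111  98 100  98  78 165 189 188 180 170 171 167 167 167 166
 166 166 166 165]
150 [ 66  67  68  68  70  72  90  74  76 142 204 206 206 206 207 175 174 174
 173 174 173 174]
180 [ 96  81  70  69  71  71  73  92  80  99 200 2
[... 291 characters left out ...]
 172 172  94  68  67
  68 140 175 175]
300 [120 155 156 157 156 157 156 138 151 178 173 172 173 169 150  70  81 174
 177 177 177 176]
330 [ 94  94  81 127 126 100  99  99 123 174 172 168 168 168 154 176 175 175
 177 176 176 177]
82 [ 0.52571791 -0.03794277  0.06348125] [ 0.52578504 -0.03749495]
84 [ 0.5256385  -0.03850253  0.06332609] [ 0.52574622 -0.03800776]
84 [ 0.52562789 -0.03846182  0.06330312] [ 0.52570734 -0.03796846]
84 [ 0.52568549 -0.03853643  0.0633464 ] [ 0.5257518  -0.03805822]
red (np.float64(214.40740740740742), np.float64(91.62962962962963)) [ 0.47361769 -0.06867019] 0.0604570763049721 -149.5795043163116
white [ 0.50698805 -0.09445184] 0.05943331588380385 -108.40374413851958
```

Call:
carry_out(targets="1 0.03 0.002 0 0;1 0.04 0.002 0 0;1 0.04 0.002 0 0;1 0.0199 0 0 0;1 0 0 0 -0.12;1 0 0 0 -0.12;1 0 0 0 -0.12;1 0 0 0 -0.122;1 0 0 0.03 0;1 0 0 0.03 0")

```text
time: 12.25
eef_pos: [0.5269, -0.0387, 0.1408]
tcp_rot: [3.139, 0.0, 2.024]
ft_force: [-0.2, 0.5, -4.5]
grip_width: 0.0138
grasp_force: 60.0
```

Call:
carry_out(targets="1 0 0 0 0;1 0 0 0 0;1 0 0 0 0;1 0 0 0 0;1 0 0 0 0;1 0 0 0 0;1 0 0 0 0;1 0 0 0 0;1 0 0 0 0;1 0 0 0 0")

```text
time: 13.25
eef_pos: [0.5259, -0.0397, 0.1406]
tcp_rot: [-3.141, -0.0, 2.023]
ft_force: [-0.5, 0.4, -3.6]
grip_width: 0.0136
grasp_force: 60.0
```

```bash
python3 - <<'E'
from h import *
o=robot.get_obs(); print(o['time'],o['eef_pos'],o['tcp_rot'],o['grip_width'],o['ft_force']); print(delta(.5258,-.0378,.1028,2.025))
E
```

```text
13.25 [ 0.52585315 -0.0396527   0.14059255] [-3.14142980e+00 -5.92247206e-05  2.02277358e+00] 0.01362737989044698 [-0.46455893  0.38702212 -3.56096251]
(array([0.0017, 0.0008, 0.0378]), np.float64(-0.0022))
```

Call:
carry_out(targets="1 0.0017 0.0008 0 0;1 0 0 0.008 0;1 0 0 0.008 0;1 0 0 0.006 0;1 0 0 0.004 0;1 0 0 0.003 0;1 0 0 0.002 0;1 0 0 0 0;1 0 0 0 0;1 0 0 0 0")

```text
time: 14.25
eef_pos: [0.5261, -0.0378, 0.1099]
tcp_rot: [3.141, 0.0, 2.023]
ft_force: [0.6, 0.0, -4.5]
grip_width: 0.0135
grasp_force: 60.0
```

It's entering without contact force. On down.

Call:
carry_out(targets="1 0 0 0.002 0;1 0 0 0.002 0;1 0 0 0.002 0;1 0 0 0.001 0;1 0 0 0.001 0;1 0 0 0 0;1 0 0 0 0;1 0 0 0 0;1 0 0 0 0;1 0 0 0 0")

```text
time: 15.25
eef_pos: [0.5257, -0.0377, 0.1027]
tcp_rot: [3.141, -0.001, 2.023]
ft_force: [-5.4, 1.0, 10.2]
grip_width: 0.0134
grasp_force: 60.0
```

Seated: z matches home and it carries about 14 N. Now I'll turn it clockwise.

Call:
carry_out(targets="1 0 0 -0.0004 0.04;1 0 0 0 0.08;1 0 0 0 0.08;1 0 0 0 0.08;1 0 0 0 0.08;1 0 0 0 0.08;1 0 0 0 0.08;1 0 0 0 0.08;1 0 0 0 0.04;1 0 0 0 0")

```text
time: 16.25
eef_pos: [0.527, -0.0377, 0.1028]
tcp_rot: [3.14, -0.0, 1.383]
ft_force: [-0.5, 0.5, 3.3]
grip_width: 0.0132
grasp_force: 60.0
```

```bash
python3 - <<'E'
from h import *
o=robot.get_obs(); print(o['time'],o['eef_pos'],o['tcp_rot'],o['grip_width'],o['ft_force'],o['moment'])
E
```

```text
16.25 [ 0.52699483 -0.03772605  0.10276354] [ 3.13964027e+00 -4.01900400e-04  1.38277342e+00] 0.01324661824097833 [-0.52106546  0.5210178   3.33627256] [-0.01667606  0.05149466 -0.02008067]
```

Call:
carry_out(targets="1 0 0 0 0.02;1 0 0 0 0.02;1 0 0 0 0.02;1 0 0 0 0.02;1 0 0 0 0.02;1 0 0 0 0.01;1 0 0 0 0;1 0 0 0 0;1 0 0 0 0;1 0 0 0 0")

```text
time: 17.25
eef_pos: [0.5268, -0.0371, 0.1027]
tcp_rot: [3.14, -0.001, 1.276]
ft_force: [-0.1, 1.8, 7.0]
grip_width: 0.0141
grasp_force: 60.8
```

```bash
python3 - <<'E'
from h import *
o=robot.get_obs(); print(o['time'],o['eef_pos'],o['tcp_rot'],o['grip_width'],o['ft_force'],o['moment'])
E
```

```text
17.25 [ 0.52676131 -0.03705791  0.1027217 ] [ 3.14046116e+00 -8.16157338e-04  1.27590335e+00] 0.014057624942664885 [-0.1092497   1.81430754  6.99509476] [0.28993891 0.19095245 0.98674933]
```

The moment has risen to 1 N·m, so the lid is at its stop. I'll ease off, release, and lift clear.

Call:
carry_out(targets="1 0 0 0 -0.03;1 0 0 0 0;0.2 0 0 0 0;0.2 0 0 0 0;0.2 0 0 0 0;0.2 0 0 0 0;0.2 0 0 -0.015 0;0.2 0 0 -0.02 0;0.2 0 0 -0.02 0;0.2 0 0 0 0")

```text
time: 18.25
eef_pos: [0.5275, -0.038, 0.1591]
tcp_rot: [3.138, -0.002, 1.302]
ft_force: [-0.2, -0.3, -0.5]
grip_width: 0.035
grasp_force: 0.0
```

```bash
python3 - <<'E'
from h import *
o=robot.get_obs(); print(o['time'],o['eef_pos'],o['tcp_rot'],o['grip_width'],o['ft_force']); print(delta(.4736,-.0246,.105,1.327))
w=cam('wrist'); a=cam('scene');b=cam('side')
res={}
ctr=np.array([.526,-.0377])
for n,c in (('w',w),('a',a),('b',b)):
    im=c[0].astype(int); m=((im[...,2]-np.maximum(im[...,0],im[...,1]))>55).astype('uint8')
    q=proj(c,[.4736,-.0246,.139])[0]; 
    nn,_,st,ce=cv2.connectedComponentsWithStats(m)
    print(n,'pred',q.round(1),[(s.tolist(),e.round(1).tolist()) for s,e in zip(st[1:],ce[1:]) if s[4]>8 and np.hypot(*(e-q))<40])
    print('   pred lid dot/red dot',proj(c,[[ctr[0]+.051*np.cos(np.radians(211)),ctr[1]+.051*np.sin(np.radians(211)),.110]]).round(1))
E
```

```text
18.25 [ 0.52750401 -0.03802811  0.15907461] [ 3.13785889e+00 -1.70019860e-03  1.30234304e+00] 0.03500718067466852 [-0.15466734 -0.34912696 -0.50476662]
(array([-0.0014, -0.0557,  0.0539]), np.float64(-0.0247))
w pred [191.3 211.7] [([182, 188, 14, 43, 447], [188.8, 210.8])]
   pred lid dot/red dot [[221.1 238.2]]
a pred [275.4 239. ] [([270, 231, 11, 23, 180], [275.4, 241.8]), ([290, 253, 5, 4, 14], [292.0, 254.9])]
   pred lid dot/red dot [[292.7 261.2]]
b pred [263.5 231.4] [([261, 226, 7, 17, 63], [263.8, 232.5])]
   pred lid dot/red dot [[276.3 248.5]]
```

Tab pixels in all three views match the locked-lid prediction to within a few pixels. I'll move over the tab and down.

Call:
carry_out(targets="0.2 -0.0014 -0.028 0 0;0.2 0 -0.028 0 -0.025;0.2 0 0 0 0;0.2 0 0 0 0;0.2 0 0 0.02 0;0.2 0 0 0.015 0;0.2 0 0 0.01 0;0.2 0 0 0.005 0;0.2 0 0 0.004 0;0.2 0 0 0 0")

```text
time: 19.4
eef_pos: [0.4717, -0.0245, 0.1029]
tcp_rot: [-3.141, 0.0, 1.328]
ft_force: [-0.1, 0.0, 0.6]
grip_width: 0.035
grasp_force: 0.0
```

Call:
carry_out(targets="0.2 0 0 0 0;0.2 0 0 0 0;1 0 0 0 0;1 0 0 0 0;1 0 0 0 0;1 0 0 0 0;1 0 0 0 0;1 0 0 0 0;1 0 0 0 0;1 0 0 0 0", squeeze=45)

```text
time: 20.4
eef_pos: [0.472, -0.0245, 0.1032]
tcp_rot: [3.141, -0.0, 1.328]
ft_force: [2.9, -1.8, -2.3]
grip_width: 0.0095
grasp_force: 45.0
```

```bash
python3 - <<'E'
from h import *
o=robot.get_obs(); print(o['time'],o['eef_pos'],o['tcp_rot'],o['grip_width'],o['ft_force'],o['grasp_force'])
E
```

```text
20.4 [ 0.47203384 -0.02446305  0.10322324] [ 3.14062622e+00 -2.67969398e-05  1.32768713e+00] 0.009525704486558997 [ 2.90401857 -1.83698901 -2.26795073] 44.96434271335602
```

The tab is held. I'll pull it about 21.5 mm along tool −y.

Call:
carry_out(targets="1 0 -0.003 0 0;1 0 -0.003 0 0;1 0 -0.003 0 0;1 0 -0.003 0 0;1 0 -0.003 0 0;1 0 -0.003 0 0;1 0 -0.002 0 0;1 0 -0.001 0 0;1 0 0 0 0;1 0 0 0 0")

```text
time: 21.4
eef_pos: [0.4525, -0.0199, 0.1033]
tcp_rot: [3.139, 0.0, 1.328]
ft_force: [7.0, -4.2, -6.2]
grip_width: 0.0096
grasp_force: 45.0
```

```bash
python3 - <<'E'
from h import *
o=robot.get_obs(); print(o['time'],o['eef_pos'],o['tcp_rot'],o['grip_width'],o['ft_force'],o['grasp_force'])
e=np.array([-.970,.242])
for c0 in ([.5257,-.038],[.5268,-.0371]): print('gate est',(o['eef_pos'][:2]-c0)@e-.054)
print('pulled',(o['eef_pos'][:2]-[.4720,-.0245])@e,'F',o['ft_force'][:2]@e)
# tab outer/inner red in views, band and lid dot
for n in ('scene','side','wrist'):
    c=cam(n); im=c[0].astype(int); m=((im[...,2]-np.maximum(im[...,0],im[...,1]))>45).astype('uint8')
    q=proj(c,[.4525,-.0193,.139])[0]; nn,_,st,ce=cv2.connectedComponentsWithStats(m)
    print(n,q.round(1),[(s.tolist(),e_.round(1).tolist()) for s,e_ in zip(st[1:],ce[1:]) if s[4]>5 and np.hypot(*(e_-q))<50])
    x,y=q.astype(int); np.savez(n+'9.npz',im=c[0],K=c[1],D=c[2],W=c[3])
E
```

```text
21.4 [ 0.4525151  -0.01987471  0.10333028] [3.13850481e+00 3.03980606e-04 1.32781455e+00] 0.009561607779553966 [ 7.04942841 -4.22010538 -6.18038433] 44.95929658412933
gate est 0.0213756694185099
gate est 0.022224869418509992
pulled 0.02001966941850992 F -7.8592110605566825
scene [264.3 242.3] [([263, 237, 7, 20, 91], [266.7, 247.9]), ([289, 254, 4, 3, 6], [290.2, 255.3])]
side [254.7 233.7] [([255, 229, 4, 17, 42], [256.7, 237.9])]
wrist [260.8 237.6] [([251, 205, 17, 60, 866], [259.5, 235.5])]
```

```bash
python3 - <<'E'
import numpy as np,cv2
from h import proj
f=np.load('scene9.npz'); im=f['im'].astype(int); c=(f['im'],f['K'],f['D'],f['W'])
r=im[...,2]-np.maximum(im[...,0],im[...,1]); print(r[248:264,276:304]); print(im[248:264,276:304].mean(2).astype(int))
e=np.array([.970,-.242]); n=np.array([.242,.970]); C=np.array([.526,-.0377])
B=lambda x,y,z=.111:[*(C+x*e+y*n),z]
# band position in lid frame from wrist1 (lid at .5176,.2355, yaw -.035)
d=np.array([.48246,.20945])-[.5176,.2355]; c_,s_=np.cos(-.035),np.sin(-.035); lx,ly=c_*d[0]+s_*d[1],-s_*d[0]+c_*d[1]; print('band lid xy',lx,ly)
print(proj(c,[B(lx+k,ly) for k in (-.008,-.004,0,.004,.008,.022)]).round(1).tolist())
E
```

```text
[[ 4  4  4  4  4  5  3  4  4  4  4  4  5  2  4  4  4  4  3  3  3  3  2  2
   2  3  3  3]
 [ 4  4  5  4  4  3  5  5  5  5  5  3  2  3  3  4  4  3  2  2  2  2  2  1
   2  3  4  5]
 [ 4  3  4  5  4  4  4  4  4  3  3  3  2  2  2  3  2  2  3  3  2  3  3  3
   4  4  6  6]
 [ 4  4  4  4  3  4  3  4  4  3  3  2  3  3  1  2  4  3  3  2  3  4  5  5
   5  4  5  7]
 [ 3  3  4  4  3  3  5  3  3  3  2  2  3  4  3  2  3  2  4  5  5  5  5  5
   5  4  6  5]
 [ 4  3  3  3  3  4  2  3  3  2  2  1  3 13  8  2  3  4  6  6  5  6  6  4
   4  4  5  5]
 [ 4  4  4  3  4  4  4  4  3  3  3  2 14 54 42 11  3  2  4  4  5  4  4  4
   5  4  6  4]
 [ 3  4  3  3  4  3  3  5  3  3  4  4 32 69 82 40 32  2 13  5  5  5  5  4
   4  5  5  3]
 [ 5  3  3  3  4  3  3  4  4  4  5  4  5 32 71 60 70 12 16  5  5  4  3  4
   3  3  2  3]
 [ 2  4  3  2  2  5  4  4  5  4  4  4  4  5 18 27 31 15  6  5  4  2  2  3
   2  3  4  1]
 [ 4  3  3  4  3  4  5  5  6  5  5  4  4  5  4  5  5  5  4  3  2  3  3  1
   3  2  1  3]
 [ 3  4  5  4  4  3  5  5  4  5  5  4  4  4  4  4  4  3  4  2  2  2  4  3
   2  3  3  3]
 [ 2  3  5  4  4  3  4  4  5  5 
[... 1648 characters left out ...]
6 128 118 115 101 102 103  81  87  72
   49  50  52  50  49  50  50  49  49  51]
 [113 114 112 113 113  81  92 119 130 124 105 104  72  57  50  83 121 108
   51  50  50  52  51  52  51  50  50  49]
 [102 114 113 114 113 112 100 120 108  76  59  52  53  51  53  72 107 106
   57  50  52  51  51  52  51  50  49  50]
 [103 105 110 114 115 114 112 112  92  86  70  56  54  53  52  51  59  59
   51  51  51  51  51  50  52  52  51  51]
 [101  98 105 106 116 115 116 113 113 113 102  85  70  71  54  53  52  52
   52  51  50  51  51  51  50  49  50  51]]
band lid xy -0.03420691508463238 -0.02726369491453324
[[287.4, 258.5], [289.4, 257.8], [291.4, 257.2], [293.4, 256.6], [295.3, 256.0], [302.2, 253.8]]
```

The black pointer now covers the band's inner part: dark at column 293, band centred on about 292. That puts the gate near 20–22 mm. I'll add 1.2 mm for centring and hold.

Call:
carry_out(targets="1 0 -0.0006 0 0;1 0 -0.0006 0 0;1 0 0 0 0;1 0 0 0 0;1 0 0 0 0;1 0 0 0 0;1 0 0 0 0;1 0 0 0 0;1 0 0 0 0;1 0 0 0 0")

```text
time: 22.55
eef_pos: [0.4516, -0.0197, 0.1034]
tcp_rot: [3.138, 0.0, 1.328]
ft_force: [7.5, -3.3, -5.8]
grip_width: 0.0094
grasp_force: 45.0
```

```bash
python3 - <<'E'
from h import *
o=robot.get_obs(); print(o['time'],o['eef_pos'],o['tcp_rot'],o['grip_width'],o['ft_force'],o['grasp_force'])
print('gate',(o['eef_pos'][:2]-[.526,-.0377])@[-.970,.242]-.054)
print(robot.job_done())
E
```

```text
22.55 [ 0.45155728 -0.01968963  0.10335542] [3.13812625e+00 3.75365280e-04 1.32771952e+00] 0.009408374938227873 [ 7.49190216 -3.28828164 -5.75095033] 44.95867967605591
gate 0.022567945016912956
the job is handed in; nothing more can be done
None
```

I seated and locked the lid, pulled the gate out to an estimated 22 mm (band 18–26 mm) and handed the job in at 22.6 s still holding it with 45 N; no verdict came back, and the first grasp of the bar missed because the real fingertips end about 23 mm short of the reported TCP.

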